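# Open the welding junction box: press the snap tab, push the cover off the terminals

### The job

On the blue junction box, press the red snap tab all the way in so that it lets go of the yellow cover. Then push the cover (the black rib on it is there for that) along its rails onto the grey parking shelf at the other end, until the terminals and the red tab are completely uncovered. Only press and push: do not lift the cover, leave it lying flat on the shelf between its rails and leave the other things on the bench where they are.

Things in the scene. Friction and masses are not known exactly. Their poses are not given: they have to be found in the camera images.
- junction_box: Blue box fixed to the bench, 291 x 112 mm; flat deck 55 mm above the bench. Origin on the bench; its x runs along the rails from seat to parking shelf. Deck: x -135 to +156 mm. Terminal well (brass studs below the deck) x -115 to -37, red tab x -22 to +14, grey shelf x +20 to +150, ended by a 10 mm high lip; 6 mm high back stop at x -130. Rails along both sides: 12 mm high, inner faces y +-46.
- shelf_mid (a point): Middle of the parking shelf: on the deck, at x +90 mm of the junction box.
- tab (a joint): Travel of the red snap tab, m: 0 = out, its top 10 mm above the deck; grows as it is pressed straight down, to 0.013 = fully in, its top 3 mm below the deck. Starts 0 to 2 mm in. It yields at about 5 N and stays where it is pushed (no spring back). Out, it blocks the cover's front edge; from 0.008 on the cover passes over it.
- tab_top (a point): Centre of the tab's top face, which is 36 mm long (box x) and 56 mm wide (box y). It moves with the tab.
- cover: Loose yellow cover, about 0.25 kg, 100 mm long (its x, along the box's x), 88 mm wide; origin at the centre of its underside, plate top 7 mm above. Starts on the seat, origin at x -79 to -76 mm of the box, front edge just short of the tab; against the end lip it is at x +100. Slides on the deck with a few N. A black rib stands across it: 60 mm wide, x -26 to -16 mm, 7 to 29 mm above the origin.
- rib_back (a point): Centre of the rib's rear (-x) face, the face to push against; 18 mm above the cover's underside, i.e. 11 mm above the plate's top and 11 mm below the rib's top. Behind it the plate reaches 24 mm further back, with nothing above it.
- wrench: Bystander, loose: steel wrench, 170 mm long, lying flat beside the junction box on the side its +y axis points to. Origin under its middle.
- hammer: Bystander, loose: hammer, 240 mm long, lying on the other side (-y) of the junction box. Origin under its middle.
- spray_can: Bystander, loose: red and black spray can, 56 mm wide, 170 mm tall, upright beyond the end-lip end of the box. Origin under its middle.
- bottle: Bystander, loose: white bottle with yellow cap, 64 mm wide, 180 mm tall, upright beyond the end-lip end of the box. Origin under its middle.
- mug: Bystander, loose: blue mug, 76 mm wide, 90 mm tall, upright beyond the cable-gland end of the box. Origin under its middle.
- square: Bystander, loose: red L-shaped welding square, legs about 100 mm, 18 mm thick, lying flat on the -y side of the box. Origin under the middle of its plain 100 mm leg.

How it is judged (in metres and radians):
On the way, in this order (a step that is already met when the one before it is completed fails the run):
1. the tab is pressed in while the cover is still on its seat (value of joint tab above 0.008 m and x of cover in the frame of junction_box below -0.06 m), for 0.1 s.
2. the cover is pushed clear of the terminals and the tab, onto the shelf (x of cover in the frame of junction_box above 0.06 m), for 0.2 s.
At the end, for the whole second after the job is handed in: The tab is in (at least 7 mm); the cover lies flat and at rest on the parking shelf between its rails, its origin 60 to 106 mm on the +x side of the box's origin (terminals and tab uncovered, within 4 mm) (value of joint tab above 0.007 m and x of cover in the frame of junction_box between 0.06 and 0.106 m and y of cover in the frame of junction_box between -0.007 and 0.007 m and z of cover in the frame of junction_box between 0.051 and 0.059 m and angle between cover's own z axis and vertical below 0.05 rad and linear speed of cover below 0.01 m/s); the robot touches nothing.
It fails at once if the cover is lifted more than 12 mm off the deck (z of cover in the frame of junction_box above 0.067 m).
It fails at once if the cover is tipped more than 0.25 rad (angle between cover's own z axis and vertical above 0.25 rad).
It fails at once if any other thing on the bench is moved more than 30 mm (distance of any of wrench, hammer, spray_can, bottle, mug, square from where it was at the start of the episode above 0.03 m).
It also fails if it takes over 42 s, if anything falls off the work surface, if the arm or the gripper's body presses on something with over 40 N, if the wrist force passes 120 N, or if a joint passes its speed limit or range.

### The arm

A 7-joint arm with a two-finger parallel gripper is mounted at the origin on the work surface. World frame = base frame: x ahead of the robot, y to its left, z up, the work surface at z = 0. Lengths are in m, angles in degrees, forces in N, time in s.
With the tool pointing down it reaches from about 0.35 to 0.775 m from the base axis. Payload 3.1 kg.
Tool frame: the origin (TCP) lies at the very end of the fingers, on their centre line; the grasp point (between the pads) lies 19 mm behind it; z points along the fingers, y is the direction in which the jaws open and shut (so a half turn about z gives the same grasp; the last joint's range is limited). The gripper opens to 85 mm and grips with 20 to 120 N. Pads are 22 mm wide; open, the fingers measure 114 mm over their backs; the gripper's body (76 mm by 85 mm) begins 54 mm behind the grasp point. The pads swing forward as they close: fully open they stand 13 mm farther back than shut.
Start: joints at [-66.79, 17.813, 0.802, 86.603, -0.252, 75.585, -1.558], TCP at [0.238, 0.496, 0.231] pointing down, gripper open.
Joint ranges: [-154.91, 154.91], [-16.99, 109.72], [-72.82, 74.43], [7.12, 147.25], [-82.49, 262.49], [11.32, 116.49], [-174.64, 174.64]. Speed limits (degrees/s): [159.86, 159.86, 180, 180, 180, 180, 180].

### API

Orientations are given as a 3x3 rotation matrix whose columns are the frame's x, y, z axes.
In Python, from cell import sensors, cams, workorder gives the robot as it stands.
- The arm moves only by the tool arm_command, never from a script. Its argument "deltas" is a list of rows, each an object with "linear": the shift along the world's x, y, z in mm, a list of three; "yaw": the turn about the world's z in rad; "fingers": the finger opening in mm, from 0 to 85.4. A call has 1 to 10 rows; each row shifts and turns the commanded pose from where the row before left it; what a row does not reach is not made up. A row lasts 1/10 s, in which the tool goes at most 50 mm and 8.59 degrees, less where a joint would pass 70% of its speed; a pose out of reach is approached as far as the arm can. A call is refused whole if a number of a shift passes 50 or a number of a turn 0.15, either way. A call with a gripper value outside its range is refused whole. The fingers move at their own pace and stop on an object; the grip force is fixed at half the most. Time passes only in rows, so rows that do not move let the fingers close. It gives the time, the measured TCP pose, the force and the opening at its end, in the units of the state.
- sensors.observe(): the state, without advancing time (a new reading comes with each control period).
- cams.read_camera(name): name is "scene" or "top" or "wrist"; returns the picture (400x640x3 uint8, red, green, blue); there is no depth.
- cams.get_calibration(name): a dict with "camera_matrix" (3x3 intrinsics, pixels), "dist" ([k1, k2, p1, p2, k3] as OpenCV has them; the pictures are not rectified), "xyz" and "attitude" of the camera in the world; the wrist camera has in their place "tool_from_camera" (4x4, takes a point from camera to tool coordinates, whose origin is the TCP and whose axes are the flange's). Camera axes: x right, y up, looking along -z (the intrinsics and any distortion apply to the point x, -y, -z); pixel columns grow to the right and rows downward; lengths in m; the calibration is good to about 2 mm. A picture is of the moment at which its call begins: read the wrist's pose just before it. get_calibration takes no time and is no camera call.
- workorder.hand_in(): hands the job in, once; it reports no verdict.
The state is a dict: "clock": time; "qpos": joint angles; "joint_vel": joint speeds; "joint_torque": joint torques, N m; "tool_pos": TCP position; "orientation": TCP orientation; "wrist_force": force on the tool from outside, world axes, zero at the start; "torque": the same for the moment, N m; "finger_gap": finger opening in m.
Only numpy, scipy, OpenCV 4.12 (cv2) and the standard library are available. Lean on these libraries where they do the work, as an engineer would, in place of code of your own. Each camera call takes 0.05 s, during which the arm holds its last target. There are 200 camera calls.

## Working session

There is one attempt and no reset: what is moved stays moved. The work goes in short steps, Python scripts to look and compute and a tool call to move; the robot and the scene stay as the last step left them, time stands still between calls to the robot, and variables do not carry over. Pictures are saved under pics/ and viewed, about 8 in all and at most 12, crops included, and the job is handed in when it is done.

Besides the shell and the picture viewer there is one more tool, called after "Request:" as name([rows], argument=value, ...), one row to a line, values as JSON. arm_command: Moves the arm, as the interface text tells. Its arguments: {"type":"object","properties":{"deltas":{"type":"array"}},"required":["deltas"]}

```bash
mkdir -p pics; ls
python3 - <<'E'
from cell import sensors,cams
import cv2
s=sensors.observe();print(s)
for n in("top","scene"):
    c=cams.get_calibration(n);print(n,c)
    cv2.imwrite(f"pics/{n}0.png",cams.read_camera(n)[:,:,::-1])
print(cams.get_calibration("wrist"))
E
```

```text
pics
{'clock': 0.0, 'qpos': array([-66.789083  ,  17.86132606,   0.80209601,  86.69333696,
        -0.25112079,  75.58267884,  -1.55653407]), 'joint_vel': array([ 0.04700729, -0.20189713, -0.07365401, -0.04961858, -0.03884876,
        0.14956755,  0.02057149]), 'joint_torque': array([-2.61717969e-04, -3.79928076e+01,  1.45773520e-01, -2.30597913e+01,
        1.21922806e-02,  1.37851216e-02,  4.09786551e-07]), 'tool_pos': array([0.23733113, 0.49534912, 0.23020284]), 'orientation': array([[-9.01877853e-01,  4.31990159e-01, -9.16865894e-04],
       [ 4.31991117e-01,  9.01875221e-01, -2.18180404e-03],
       [-1.15619243e-04, -2.36379866e-03, -9.99997200e-01]]), 'wrist_force': array([-0.30046468,  0.19244657, -0.36659478]), 'torque': array([0.01778729, 0.02011701, 0.01693789]), 'finger_gap': 0.08513733338779009}
top {'camera_matrix': array([[472.41694749,   0.        , 323.33413677],
       [  0.        , 472.41694749, 189.73221389],
       [  0.        ,   0.        ,   1.        ]]), 'dist': array([-0.01867418,  0.        ,  0.        ,  0.        ,  0.        ]), 'xyz': array([0.39219
[... 571 characters left out ...]
0.94971777, -0.24108305,  0.1997877 ],
       [-0.0029279 ,  0.63121476,  0.77560258]])}
{'camera_matrix': array([[302.22034332,   0.        , 320.58332984],
       [  0.        , 302.22034332, 201.3444437 ],
       [  0.        ,   0.        ,   1.        ]]), 'dist': array([0.00933218, 0.        , 0.        , 0.        , 0.        ]), 'tool_from_camera': array([[-4.95234807e-04,  9.63419882e-01,  2.67996056e-01,
         6.83905801e-02],
       [ 9.99999418e-01,  2.20192455e-04,  1.05634663e-03,
         6.42312715e-04],
       [ 9.58694635e-04,  2.67996423e-01, -9.63419430e-01,
        -1.42768936e-01],
       [ 0.00000000e+00,  0.00000000e+00,  0.00000000e+00,
         1.00000000e+00]])}
```

View pics/top0.png

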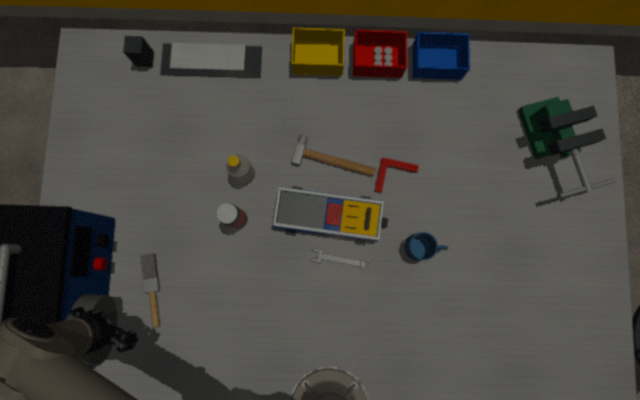

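View pics/scene0.png

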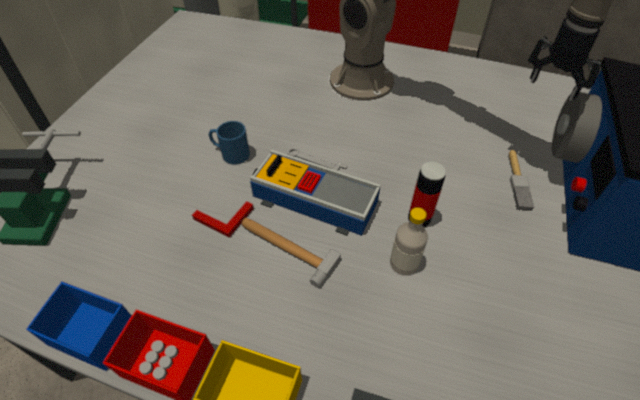

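The top view shows the box at px (275–382, 188–242). The cover is yellow at (362,217), the red tab is at (334,214), and the shelf is on the left, so box +x is roughly world +y. The scene view agrees. Now measuring.

```bash
cat > h.py <<'E'
import cv2,numpy as np
from cell import sensors,cams
def pose(n):
    c=cams.get_calibration(n)
    if n!="wrist": return c,c["xyz"],c["attitude"]
    s=sensors.observe();T=c["tool_from_camera"];R=s["orientation"]
    return c,s["tool_pos"]+R@T[:3,3],R@T[:3,:3]
def rays(px,P,z):
    c,o,R=P
    u=cv2.undistortPoints(np.float64(px).reshape(-1,1,2),c["camera_matrix"],c["dist"]).reshape(-1,2)
    d=np.c_[u[:,0],-u[:,1],-np.ones(len(u))]@R.T
    return o+d*((z-o[2])/d[:,2])[:,None]
def mask(im,lo,hi,roi):
    m=cv2.inRange(cv2.cvtColor(im,cv2.COLOR_RGB2HSV),lo,hi);k=np.zeros_like(m);x0,y0,x1,y1=roi;k[y0:y1,x0:x1]=m[y0:y1,x0:x1];return k
def rect(m,P,z):
    c=max(cv2.findContours(m,0,1)[0],key=cv2.contourArea)
    w=rays(c,P,z)[:,:2]*1000
    (x,y),(a,b),t=cv2.minAreaRect(w.astype(np.float32));return np.round([x,y,a,b,t],1)
E
python3 - <<'E'
from h import *
for n,roi in(("top",(260,180,395,250)),("scene",(240,140,390,240))):
    P=pose(n);im=cv2.imread(f"pics/{n}0.png")[:,:,::-1].copy()
    print(n,"cover",rect(cv2.morphologyEx(mask(im,(20,120,60),(35,255,255),roi),3,np.ones((7,7))),P,.062))
    r=mask(im,(0,120,60),(8,255,255),roi)|mask(im,(172,120,60),(180,255,255),roi)
    print("tab",rect(cv2.morphologyEx(r,3,np.ones((5,5))),P,.064))
P=pose("top")
print(rays([[275,189],[279,186],[382,203],[379,240],[273,231]],P,.067)*1000) 
for n,p in dict(mug=(421,247),can=(230,214),bottle=(236,163)).items(): print(n,rays([p],P,.09 if n=='mug' else .17)*1000)
im=cv2.imread("pics/top0.png")[170:260,255:455];cv2.imwrite("pics/crop0.png",cv2.resize(im,None,fx=4,fy=4,interpolation=2))
E
```

```text
top cover [513.1 -70.2 100.7  88.8  83.9]
tab [520.3   1.4  37.3  56.4  82.8]
scene cover [513.1 -67.5 102.2  87.5  83.9]
tab [527.1   4.7  39.4  61.6  83.4]
[[ 584.08789172  163.8538792    67.        ]
 [ 592.74668707  153.23458096   67.        ]
 [ 554.01130975 -130.59037634   67.        ]
 [ 452.81879111 -123.43566699   67.        ]
 [ 468.91764639  164.31083352   67.        ]]
mug [[ 436.31267008 -232.56070659   90.        ]]
can [[502.07873358 263.76295715 170.        ]]
bottle [[632.61713526 255.98775606 170.        ]]
```

View pics/crop0.png

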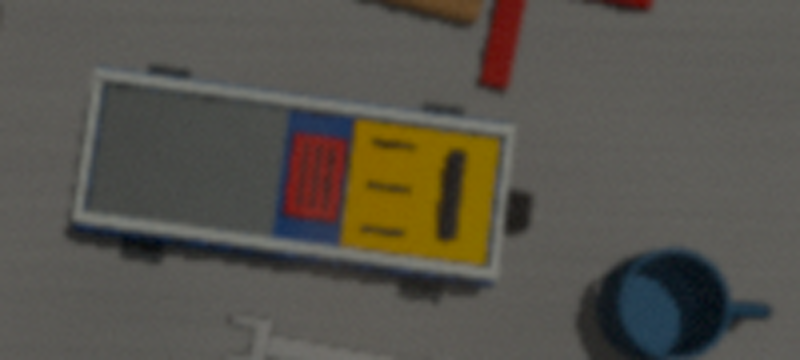

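Request:
arm_command([
  {"linear":[20,-35,0],"yaw":-0.123,"fingers":0},
  {"linear":[20,-35,0],"yaw":-0.123,"fingers":0},
  {"linear":[20,-35,0],"yaw":-0.123,"fingers":0},
  {"linear":[20,-35,0],"yaw":-0.123,"fingers":0},
  {"linear":[20,-35,0],"yaw":-0.123,"fingers":0},
  {"linear":[20,-35,0],"yaw":-0.123,"fingers":0},
  {"linear":[20,-35,0],"yaw":-0.123,"fingers":0},
  {"linear":[20,-35,0],"yaw":-0.123,"fingers":0},
  {"linear":[20,-35,0],"yaw":-0.123,"fingers":0},
  {"linear":[20,-35,0],"yaw":-0.123,"fingers":0},
])

```text
clock: 1.1
tool_pos: [0.4378, 0.1445, 0.231]
orientation: [[0.11, 0.994, -0.001], [0.994, -0.11, 0.0], [-0.0, -0.001, -1.0]]
wrist_force: [1.3, 0.1, 0.1]
finger_gap: -0.0001
```

Request:
arm_command([
  {"linear":[20,-35,0],"yaw":0,"fingers":0},
  {"linear":[20,-35,0],"yaw":0,"fingers":0},
  {"linear":[20,-35,0],"yaw":0,"fingers":0},
  {"linear":[20,-35,0],"yaw":0,"fingers":0},
  {"linear":[0,0,0],"yaw":0,"fingers":0},
  {"linear":[0,0,0],"yaw":0,"fingers":0},
  {"linear":[0,0,0],"yaw":0,"fingers":0},
])

```text
clock: 1.8
tool_pos: [0.517, 0.0077, 0.2308]
orientation: [[0.104, 0.995, -0.001], [0.995, -0.104, 0.001], [0.001, -0.002, -1.0]]
wrist_force: [-0.5, 0.5, -0.3]
finger_gap: 0.0003
```

Run:
```python
from h import *
P=pose("wrist");im=cams.read_camera("wrist");cv2.imwrite("pics/w1.png",im[:,:,::-1])
roi=(0,0,640,400)
r=mask(im,(0,120,40),(8,255,255),roi)|mask(im,(172,120,40),(180,255,255),roi)
print("tab",rect(cv2.morphologyEx(r,3,np.ones((5,5))),P,.064))
print("cover",rect(cv2.morphologyEx(mask(im,(20,120,40),(35,255,255),roi),3,np.ones((7,7))),P,.062))
print("shelf px corners later",P[1])
```

```text
tab [ 631.9 -107.2   48.9  102.8   58. ]
cover [514.1 -61.3  86.7  88.5  84. ]
shelf px corners later [0.5240695  0.07582355 0.37362495]
```

View pics/w1.png

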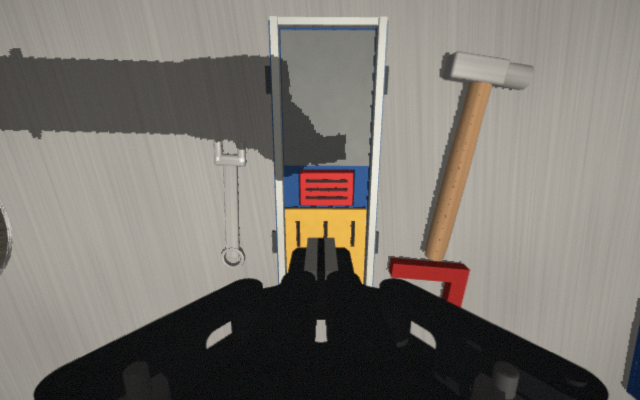

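The wrist view shows the tab at px (300–354, 170–207), the cover's front edge at row 208, and the rails and end lip at row ~20. The red mask picked up the square instead, so I'll limit it to the tab.

Run:
```python
from h import *
P=pose("wrist");im=cv2.imread("pics/w1.png")[:,:,::-1].copy()
roi=(285,160,370,215)
r=mask(im,(0,120,40),(8,255,255),roi)|mask(im,(172,120,40),(180,255,255),roi)
for z in(.062,.065):print("tab",rect(cv2.morphologyEx(r,3,np.ones((5,5))),P,z))
w=rays([[285,208],[366,208]],P,.062)*1000;print("cover front L,R",w)
print("rail inner top L,R",rays([[279,30],[378,30],[276,200],[371,200]],P,.067)*1000)
print("lip outer top",rays([[328,17]],P,.065)*1000)
```

```text
tab [522.    4.2  37.9  56.2  84.1]
tab [522.    4.8  37.6  55.7  84.1]
cover front L,R [[475.56624674 -13.49584517  62.        ]
 [562.34524231 -22.46057261  62.        ]]
rail inner top L,R [[493.7528751  155.80573364  67.        ]
 [583.0962582  146.46466296  67.        ]
 [468.10699265  -2.36747324  67.        ]
 [567.51252736 -12.64251419  67.        ]]
lip outer top [[539.0949923  162.12995811  65.        ]]
```

Request:
arm_command([
  {"linear":[4.5,-3.7,-30],"yaw":0,"fingers":0},
  {"linear":[0,0,-40],"yaw":0,"fingers":0},
  {"linear":[0,0,-40],"yaw":0,"fingers":0},
  {"linear":[0,0,-30],"yaw":0,"fingers":0},
  {"linear":[0,0,-15],"yaw":0,"fingers":0},
  {"linear":[0,0,0],"yaw":0,"fingers":0},
  {"linear":[0,0,0],"yaw":0,"fingers":0},
])

```text
clock: 2.55
tool_pos: [0.5222, 0.0036, 0.0767]
orientation: [[0.104, 0.995, 0.0], [0.995, -0.104, 0.001], [0.001, 0.0, -1.0]]
wrist_force: [0.7, -0.2, 0.5]
finger_gap: 0.0
```

Request:
arm_command([
  {"linear":[0,0,-4],"yaw":0,"fingers":0},
  {"linear":[0,0,-4],"yaw":0,"fingers":0},
  {"linear":[0,0,-4],"yaw":0,"fingers":0},
  {"linear":[0,0,-3],"yaw":0,"fingers":0},
  {"linear":[0,0,-3],"yaw":0,"fingers":0},
  {"linear":[0,0,0],"yaw":0,"fingers":0},
  {"linear":[0,0,0],"yaw":0,"fingers":0},
])

```text
clock: 3.25
tool_pos: [0.5224, 0.0025, 0.0583]
orientation: [[0.106, 0.994, 0.001], [0.994, -0.106, 0.0], [0.0, 0.001, -1.0]]
wrist_force: [0.8, 0.3, 2.0]
finger_gap: 0.0001
```

Request:
arm_command([
  {"linear":[0,0,-2],"yaw":0,"fingers":0},
  {"linear":[0,0,-2],"yaw":0,"fingers":0},
  {"linear":[0,0,-2],"yaw":0,"fingers":0},
  {"linear":[0,0,-1],"yaw":0,"fingers":0},
  {"linear":[0,0,0],"yaw":0,"fingers":0},
  {"linear":[0,0,0],"yaw":0,"fingers":0},
])

```text
clock: 3.85
tool_pos: [0.5225, 0.0024, 0.0521]
orientation: [[0.106, 0.994, 0.001], [0.994, -0.106, 0.001], [0.001, 0.001, -1.0]]
wrist_force: [-2.2, 1.5, 9.5]
finger_gap: -0.0003
```

Request:
arm_command([
  {"linear":[0,0,-1],"yaw":0,"fingers":0},
  {"linear":[0,0,-1],"yaw":0,"fingers":0},
  {"linear":[0,0,0],"yaw":0,"fingers":0},
  {"linear":[0,0,0],"yaw":0,"fingers":0},
])

```text
clock: 4.25
tool_pos: [0.5226, 0.0025, 0.052]
orientation: [[0.106, 0.994, 0.001], [0.994, -0.106, 0.002], [0.002, 0.001, -1.0]]
wrist_force: [-6.0, 1.0, 21.3]
finger_gap: 0.0005
```

Request:
arm_command([
  {"linear":[0,0,20],"yaw":0,"fingers":0},
  {"linear":[0,0,40],"yaw":0,"fingers":0},
  {"linear":[0,0,30],"yaw":0,"fingers":0},
  {"linear":[-3.4,-29,0],"yaw":0,"fingers":0},
  {"linear":[-3.4,-30,0],"yaw":0,"fingers":0},
  {"linear":[-3.3,-30,0],"yaw":0,"fingers":0},
  {"linear":[-3.3,-29,0],"yaw":0,"fingers":0},
  {"linear":[0,0,0],"yaw":0,"fingers":0},
  {"linear":[0,0,0],"yaw":0,"fingers":0},
  {"linear":[0,0,0],"yaw":0,"fingers":0},
])

```text
clock: 5.25
tool_pos: [0.5085, -0.1142, 0.1386]
orientation: [[0.104, 0.995, -0.001], [0.995, -0.104, 0.001], [0.001, -0.001, -1.0]]
wrist_force: [0.5, -0.1, -0.5]
finger_gap: 0.0002
```

Run:
```python
from h import *
P=pose("wrist");im=cams.read_camera("wrist");cv2.imwrite("pics/w2.png",im[:,:,::-1])
s=cams.read_camera("scene")[100:260,180:420,::-1];cv2.imwrite("pics/s2.png",cv2.resize(s,None,fx=3,fy=3,interpolation=2))
```

```text
(no output)
```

View pics/w2.png

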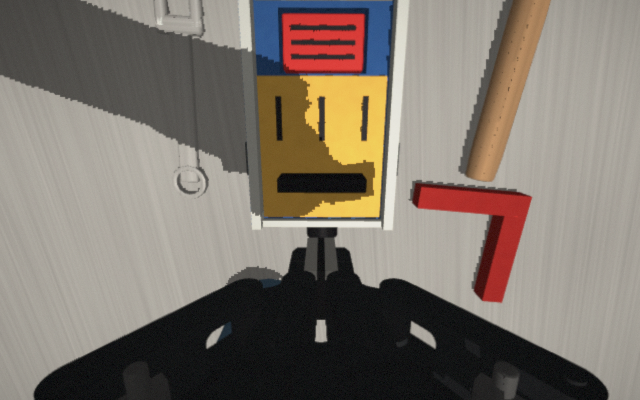

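View pics/s2.png

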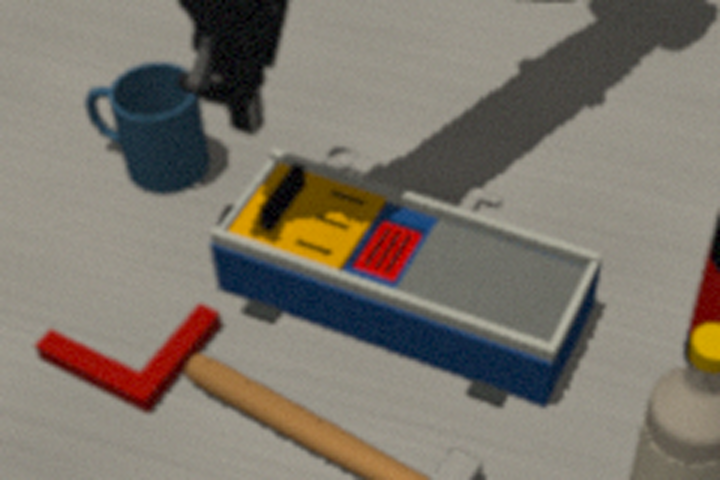

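In the wrist view the rib is at px (278–366, 173–192), with the cover still seated and the fingers behind it. The tab is recessed. The scene crop confirms this.

Run:
```python
from h import *
P=pose("wrist")
b=np.array([522,8.]);X=np.array([.106,.9944]);Y=np.array([-.9944,.106])
f=lambda n,px,z:print(n,[np.round([(w[:2]*1000-b)@X,(w[:2]*1000-b)@Y],1).tolist() for w in rays(px,P,z)])
f("rib back top",[[278,192],[366,192]],.084)
f("cover front",[[258,76],[386,76]],.062)
f("cover back",[[262,215],[380,217]],.062)
f("tab corners",[[282,8],[366,8],[280,73],[366,73]],.052)
f("rails inner top",[[253,50],[395,50],[259,215],[384,215]],.067)
t=sensors.observe()["tool_pos"][:2]*1000-b;print("tcp",t@X,t@Y)
```

```text
rib back top [[-102.7, 29.3], [-102.5, -29.9]]
cover front [[-27.5, 43.1], [-27.3, -43.3]]
cover back [[-126.2, 45.4], [-127.6, -44.9]]
tab corners [[15.8, 26.7], [15.9, -29.3], [-24.3, 29.4], [-24.2, -31.1]]
rails inner top [[-12.6, 44.5], [-12.4, -47.1], [-124.6, 46.6], [-124.3, -46.7]]
tcp -122.65098223760677 0.15376953889050046
```

Request:
arm_command([
  {"linear":[0,0,-30],"yaw":0,"fingers":0},
  {"linear":[0,0,-25],"yaw":0,"fingers":0},
  {"linear":[0,0,-13],"yaw":0,"fingers":0},
  {"linear":[0,0,0],"yaw":0,"fingers":0},
  {"linear":[0,0,0],"yaw":0,"fingers":0},
  {"linear":[0.4,4,0],"yaw":0,"fingers":0},
  {"linear":[0.4,4,0],"yaw":0,"fingers":0},
  {"linear":[0.4,4,0],"yaw":0,"fingers":0},
  {"linear":[0.4,4,0],"yaw":0,"fingers":0},
  {"linear":[0.4,4,0],"yaw":0,"fingers":0},
])

```text
clock: 6.35
tool_pos: [0.5115, -0.0972, 0.0723]
orientation: [[0.107, 0.994, 0.002], [0.994, -0.107, -0.002], [-0.002, 0.003, -1.0]]
wrist_force: [-0.6, -4.9, 3.2]
finger_gap: -0.0002
```

Request:
arm_command([
  {"linear":[0.85,8,0],"yaw":0,"fingers":0},
  {"linear":[0.85,8,0],"yaw":0,"fingers":0},
  {"linear":[0.85,8,0],"yaw":0,"fingers":0},
  {"linear":[0.85,8,0],"yaw":0,"fingers":0},
  {"linear":[0.85,8,0],"yaw":0,"fingers":0},
  {"linear":[0.85,8,0],"yaw":0,"fingers":0},
  {"linear":[0.85,8,0],"yaw":0,"fingers":0},
  {"linear":[0.85,8,0],"yaw":0,"fingers":0},
  {"linear":[0,0,0],"yaw":0,"fingers":0},
  {"linear":[0,0,0],"yaw":0,"fingers":0},
])

```text
clock: 7.35
tool_pos: [0.5169, -0.0294, 0.0707]
orientation: [[0.104, 0.995, -0.002], [0.995, -0.104, 0.002], [0.002, -0.002, -1.0]]
wrist_force: [-0.1, -0.2, 0.0]
finger_gap: -0.0003
```

Run:
```python
from h import *
s=cams.read_camera("scene")[100:260,180:420,::-1];cv2.imwrite("pics/s3.png",cv2.resize(s,None,fx=3,fy=3,interpolation=2))
```

```text
(no output)
```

View pics/s3.png

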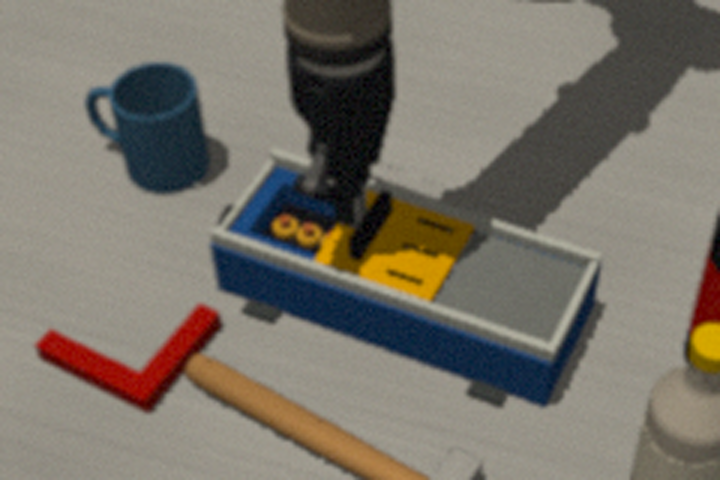

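The cover has passed over the tab and lies flat between the rails. I'll keep pushing.

Request:
arm_command([
  {"linear":[0.85,8,0],"yaw":0,"fingers":0},
  {"linear":[0.85,8,0],"yaw":0,"fingers":0},
  {"linear":[0.85,8,0],"yaw":0,"fingers":0},
  {"linear":[0.85,8,0],"yaw":0,"fingers":0},
  {"linear":[0.85,8,0],"yaw":0,"fingers":0},
  {"linear":[0.85,8,0],"yaw":0,"fingers":0},
  {"linear":[0.85,8,0],"yaw":0,"fingers":0},
  {"linear":[0.85,8,0],"yaw":0,"fingers":0},
  {"linear":[0.5,5,0],"yaw":0,"fingers":0},
  {"linear":[0.5,5,0],"yaw":0,"fingers":0},
])

```text
clock: 8.4
tool_pos: [0.5254, 0.0427, 0.0713]
orientation: [[0.106, 0.994, 0.0], [0.994, -0.106, -0.0], [-0.0, 0.0, -1.0]]
wrist_force: [-1.1, -1.4, -1.0]
finger_gap: -0.0001
```

Request:
arm_command([
  {"linear":[0.4,4,0],"yaw":0,"fingers":0},
  {"linear":[0.4,4,0],"yaw":0,"fingers":0},
  {"linear":[0.4,4,0],"yaw":0,"fingers":0},
  {"linear":[0.3,3,0],"yaw":0,"fingers":0},
  {"linear":[0,0,0],"yaw":0,"fingers":0},
  {"linear":[0,0,0],"yaw":0,"fingers":0},
  {"linear":[-1,-10,0],"yaw":0,"fingers":0},
  {"linear":[0,0,0],"yaw":0,"fingers":0},
])

```text
clock: 9.2
tool_pos: [0.5258, 0.045, 0.0716]
orientation: [[0.108, 0.994, 0.0], [0.994, -0.108, -0.001], [-0.001, 0.001, -1.0]]
wrist_force: [0.6, -0.5, 0.1]
finger_gap: 0.0004
```

Request:
arm_command([
  {"linear":[0,0,30],"yaw":0,"fingers":0},
  {"linear":[0,0,40],"yaw":0,"fingers":0},
  {"linear":[0,0,40],"yaw":0,"fingers":0},
  {"linear":[-3,-30,20],"yaw":0,"fingers":0},
  {"linear":[-3,-30,0],"yaw":0,"fingers":0},
  {"linear":[0,0,0],"yaw":0,"fingers":0},
  {"linear":[0,0,0],"yaw":0,"fingers":0},
  {"linear":[0,0,0],"yaw":0,"fingers":0},
])

```text
clock: 10.0
tool_pos: [0.5196, -0.0116, 0.2009]
orientation: [[0.105, 0.994, -0.001], [0.994, -0.105, 0.001], [0.001, -0.001, -1.0]]
wrist_force: [-0.3, 0.3, 0.0]
finger_gap: 0.0002
```

Run:
```python
from h import *
P=pose("wrist");im=cams.read_camera("wrist");cv2.imwrite("pics/w4.png",im[:,:,::-1])
r=rect(cv2.morphologyEx(mask(im,(15,90,40),(38,255,255),(200,0,420,260)),3,np.ones((15,15))),P,.062);print(r)
b=np.array([522,8.]);X=np.array([.106,.9944]);Y=np.array([-.9944,.106]);print((r[:2]-b)@X,(r[:2]-b)@Y)
```

```text
[530.6  97.  102.   89.   84. ]
89.4132 0.8821599999999781
```

View pics/w4.png

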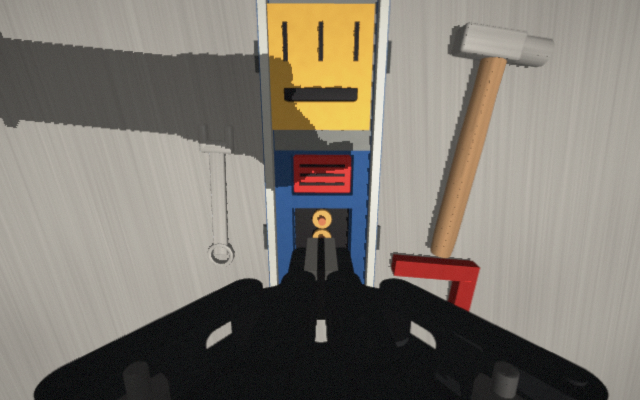

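The cover lies flat on the shelf at px (268–376, 3–130), and the tab (292–352, 154–194) and studs are uncovered. The cover measures box x ≈ +89 mm, y ≈ +1 mm, and the arm is clear.

```bash
python3 -c "
from cell import workorder;print(workorder.hand_in())"
```

```text
the job is handed in; nothing more can be done
None
```

I pressed the red tab fully in, pushed the cover by its rib onto the parking shelf, backed the arm off and handed the job in at about 10 s. The hand-in gives no verdict.

- **Tab:** it bottomed out with the fingertips at 52 mm above the bench, 3 mm below the deck. Pushing further only raised the force, to 21 N. The cover was still on its seat at about x -77 mm.
- **Cover:** the last wrist picture puts it at about x +89 mm, y +1 mm in the box frame. Its outline measured 102 x 89 mm, which fits it lying flat. The tab and the visible studs are uncovered.
- **Robot:** the fingers are about 0.2 m above the bench with close to zero force, so the arm touches nothing.
- **Bystanders:** the wrench, hammer and square look unmoved in the pictures. I didn't measure them again. I didn't re-check the spray can and bottle after the final push, or the mug after mid-push.

One early check failed: the first wrist-camera mask for the tab picked up the red square. I restricted it to the tab, and it then agreed with the top view to about 3 mm; the oblique scene view was about 5 mm off.

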